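Load the filled staining jars on the agitator

TASK

Three identical closed staining jars stand on the steel tray; some hold a pack of glass slides, the others are empty, and only their weight tells. First set the agitator's running toggle to its centre (off) position without throwing it over into reverse; then feel the weight of each jar, stand every filled one upright on the agitator's platform, and leave or put back every empty one upright on the steel tray. Set jars down gently, keep them upright, and leave the other things on the bench where they are.

Things in the scene. Friction and masses are not known exactly. Their poses are not given: they have to be found in the camera images.
- agitator: fixed jar agitator, white cabinet 130 x 225 mm with an aluminium platform and a grey toggle console side by side on top. Origin: centre of its underside on the bench; local z up, local y along its length. Platform over local y -0.1125 to +0.0425, console over local y 0.052 to 0.108 (top 59 mm above the bench).
- platform (a point): centre of the platform's black rubber mat, 56 mm above the bench; axes as the agitator's. Flat room for jars inside the lips: 120 mm along x by 145 mm along y; lips 5 mm thick stand 7 mm above the mat. Two jars fit side by side along y.
- toggle (a joint): angle of the agitator's three-position toggle (rad): about +0.4 = forward (leaning to the agitator's local +x), 0 = off (upright, centre), about -0.4 = reverse. A spring detent holds each of the three positions; within 0.2 of upright it snaps to the centre, beyond that to the outer position. It takes about 2 to 3 N at the tip to push from one to the next, and it starts in forward.
- toggle_pivot (a point): pivot of the toggle lever, 60 mm above the bench in the middle of the console (local x 0, y +0.080); the lever turns about local y.
- toggle_tip (a point): top end of the toggle lever, on its axis 47 mm from the pivot; steel bat, 10 mm thick over its upper 7 mm, tapering to 6 mm at the pivot.
- tray: fixed low steel tray 110 x 280 mm, 4 mm floor, 4 mm thick rim 10 mm high; the jars stand on it in a row along its local y, about 88 mm apart. Origin: centre of its underside; z up.
- jar_a: one of three identical opaque white staining jars with a fixed green lid: body 52 mm across, lid 57 mm across from 82 to 106 mm height, with a small knob; best gripped round the lid. Origin: centre of its underside, z up. Filled jars weigh 310 to 450 g in all, empty ones 110 to 160 g; any of the three may be filled or empty. The contents are loose inside with a few mm of play.
- jar_b: second of the three jars, same look, size and frame as jar_a.
- jar_c: third of the three jars, same look, size and frame as jar_a.
- marker: marker pen lying on the bench between agitator and tray, 135 mm long, 17 mm thick; bystander. Origin: centre of its underside.
- cassette: small tissue cassette with a wax block, 28 x 41 x 14 mm, lying beside the console end of the agitator; bystander. Origin: centre of its underside.
- reagent: brown reagent bottle, 58 mm across, 114 mm high, standing behind the tray; bystander. Origin: centre of its underside.
- tape_1: roll of tape lying flat behind the tray, 103 mm across, 25 mm high; bystander. Origin: centre of its underside.
Not all that is in view belongs to the job. Leave any pink look-alike of the jar_a alone.

How it is judged:
On the way:
1. the toggle stands in its centre off position, before any jar is on the platform (value of joint toggle between -0.1 and 0.1 rad and contact force between each of jar_a, jar_b, jar_c and agitator below 0.3 N), for 0.3 s.
At the end, for the whole second after the job is handed in: The toggle is within 0.1 rad of centre; every filled jar stands upright (within 0.1 rad) and at rest on the platform mat, its centre within the lips; every empty jar stands upright and at rest on the steel tray (value of joint toggle between -0.1 and 0.1 rad and angle between each of jar_a, jar_b, jar_c's own z axis and vertical below 0.1 rad and linear speed of each of jar_a, jar_b, jar_c below 0.03 m/s and contact force between each of jar_a, jar_b, jar_c and the fingers below 0.1 N and ((contact force between jar_a and agitator above 2.2 N and x of jar_a in the frame of platform between -0.05 and 0.05 m and y of jar_a in the frame of platform between -0.06 and 0.06 m and z of jar_a in the frame of platform between -0.004 and 0.004 m) or (contact force between jar_a and tray between 0.6 and 2.2 N and z of jar_a in the frame of tray between 0 and 0.008 m)) and ((contact force between jar_b and agitator above 2.2 N and x of jar_b in the frame of platform between -0.05 and 0.05 m and y of jar_b in the frame of platform between -0.06 and 0.06 m and z of jar_b in the frame of platform between -0.004 and 0.004 m) or (contact force between jar_b and tray between 0.6 and 2.2 N and z of jar_b in the frame of tray between 0 and 0.008 m)) and ((contact force between jar_c and agitator above 2.2 N and x of jar_c in the frame of platform between -0.05 and 0.05 m and y of jar_c in the frame of platform between -0.06 and 0.06 m and z of jar_c in the frame of platform between -0.004 and 0.004 m) or (contact force between jar_c and tray between 0.6 and 2.2 N and z of jar_c in the frame of tray between 0 and 0.008 m))); the robot touches nothing.
It fails at once if the toggle is thrown over into reverse (value of joint toggle below -0.3 rad).
It fails at once if a jar is put on the agitator while its toggle is not off (value of joint toggle above 0.2 rad and contact force between any of jar_a, jar_b, jar_c and agitator above 1 N).
It fails at once if a jar is tipped by more than 0.5 rad (angle between any of jar_a, jar_b, jar_c's own z axis and vertical above 0.5 rad).
It fails at once if a jar is dropped or slammed down (over 60 N) (contact force between any of jar_a, jar_b, jar_c and agitator above 60 N or contact force between any of jar_a, jar_b, jar_c and tray above 60 N).
It fails at once if a bystander is moved by more than 30 mm (distance of any of marker, cassette, reagent, tape_1 from where it was at the start of the episode above 0.03 m).
It also fails if it takes over 67 s, if anything falls off the work surface, if the arm or the gripper's body presses on something with over 40 N, if the wrist force passes 120 N, or if a joint passes its speed limit or range.

ROBOT

A 7-joint arm with a two-finger parallel gripper is mounted at the origin on a cart in front of the work surface, level with it; the furniture and walls round the work are solid. World frame = base frame: x ahead of the robot, y to its left, z up, the work surface at z = 0. Lengths are in m, angles in rad, forces in N, time in s.
With the tool pointing down it reaches from about 0.425 to 0.95 m from the base axis. Payload 4.7 kg.
Tool frame: the origin (TCP) lies at the very end of the fingers, on their centre line; the grasp point (between the pads) lies manip.tcp_to_grasp behind it (manip.tcp_to_grasp is the distance from the TCP to the grasp point, in m); z points along the fingers, y is the line along which they close (so a half turn about z gives the same grasp; the last joint's range is limited). The gripper opens to 87 mm and grips with 3 to 60 N. Pads are 19 mm wide; open, the fingers measure 117 mm over their backs; the gripper's body (75 mm by 190 mm) begins 51 mm behind the grasp point.
Start: joints at [-1.195, 0.469, -0.049, 1.532, 0.024, 1.141, -0.082], TCP at [0.266, 0.62, 0.223] pointing down, gripper open.
Joint ranges: [-2.59, 2.59], [-0.33, 1.99], [-1.39, 1.29], [0.1, 2.45], [-1.04, 4.18], [0.21, 1.99], [-2.66, 2.66]. Speed limits (rad/s): [2.57, 2.57, 3.14, 3.14, 3.14, 3.14, 3.14].

INTERFACE

Orientations are given as a unit quaternion [x, y, z, w].
In Python, from plant import manip, imaging gives the robot as it stands.
- The arm moves only by the shell command python3 -m handwheel 'ROWS'. ROWS is JSON, a list of rows, each an object with "xyz": the shift along the world's x, y, z in mm, a list of three; "delta_rot": the turn, a rotation vector about the world's x, y, z in degrees, a list of three; "gripper": the closure, from -1 (fully open) to 1 (shut). In form: [{"xyz": [x, y, z], "delta_rot": [ax, ay, az], "gripper": gripper}, ...]. A call has 1 to 20 rows; each row is the pose to reach, as a shift and turn from the pose commanded when the call began; what a row does not reach only later rows make up. A row lasts 1/10 s, in which the tool goes at most 50 mm and 8.59 degrees, less where a joint would pass 70% of its speed; a pose out of reach is approached as far as the arm can. A call with a gripper value outside its range is refused whole. The fingers move at their own pace and stop on an object; the grip force is fixed at half the most. Time passes only in rows, so rows that repeat a pose let the fingers close. It gives the time, the measured TCP pose, the force, the opening and the grip force at its end, in the units of the state.
- manip.sense(): the state, without advancing time (a new reading comes with each control period).
- imaging.snapshot(name): name is "scene" or "top"; returns the picture (400x640x3 uint8, blue, green, red); there is no depth.
- imaging.calibration(name): a dict with "fx", "fy", "cx", "cy" (pixels), "R" (3x3) and "t" (3): a world point X has camera coordinates R X + t. Camera axes: x right, y down, z forward; pixel columns grow to the right and rows downward; lengths in m; the calibration is good to about 2 mm. A picture is of the moment at which its call begins. calibration takes no time and is no camera call.
- manip.sign_off(): hands the job in; it is judged then, once.
Trained networks look in the newest picture that a camera, given by its name, has taken for a name from the list of things; names that differ only in an ending like _2 or _b are one class to them, and where a whole thing is asked for, a point or a joint stands for the part that bears it (a point fixed in the world has none). Each returns a list of dicts, best first, with "conf" (0 to 1); they miss things now and then, are a little off and sometimes report something else, mostly with a low value. They report only what shows in the picture. A call takes as long as a camera call. They do not tell look-alikes from the thing itself.
- imaging.outline_of(camera, target): "region" (400x640 bool, what is visible of it) and "box" ([left, top, width, height] in pixels, round what is visible of it).
The state is a dict: "clock": time; "joint_positions": joint angles; "qvel": joint speeds; "tau": joint torques, N m; "position": TCP position; "ee_rot": TCP orientation; "ft_force": force on the tool from outside, world axes, zero at the start; "moment": the same for the moment, N m; "gripper_width": finger opening in m; "grasp_force": force on a finger pad.
Only numpy, scipy, OpenCV 4.12 (cv2) and the standard library are available. Lean on these libraries where they do the work, as an engineer would, in place of code of your own. Each camera call takes 0.05 s, during which the arm holds its last target. There are 200 camera calls.

## Working session

There is one attempt and no reset: what is moved stays moved. The work goes in short steps, Python scripts to look and compute and a shell command to move; the robot and the scene stay as the last step left them, time stands still between calls to the robot, and variables do not carry over. Pictures are saved under pics/ and viewed, at most 10 in all, crops included, and the job is handed in when it is done.

```bash
ls; mkdir -p pics; python3 - <<'E'
from plant import manip, imaging
import cv2
for n in("scene","top"):
    cv2.imwrite(f"pics/{n}0.png",imaging.snapshot(n)); c=imaging.calibration(n); print(n,c)
    for t in("agitator","toggle_tip","tray","jar_a","marker","cassette","reagent","tape_1"):
        print(t,[(round(d["conf"],2),d["box"]) for d in imaging.outline_of(n,t)])
print(manip.tcp_to_grasp,manip.sense())
E
```

```text
pics
scene {'fx': 479.9260358767578, 'fy': 479.9260358767578, 'cx': 313.7867724785471, 'cy': 197.5520018683333, 'R': array([[ 0.57486134, -0.8181553 , -0.01250391],
       [-0.60550224, -0.41506699, -0.67903345],
       [ 0.55036486,  0.39792122, -0.73400083]]), 't': array([-0.1379928 ,  0.53396885,  0.56795476])}
agitator [(0.91, [295.7, 251.1, 139.7, 96.5])]
toggle_tip []
tray [(0.76, [251.5, 201.5, 141.2, 47.0])]
jar_a [(0.94, [348.6, 182.7, 28.5, 51.0]), (0.78, [309.7, 187.3, 24.9, 51.6]), (0.57, [259.6, 193.6, 33.4, 45.4])]
marker [(0.67, [324.0, 253.8, 48.3, 13.8]), (0.33, [336.5, 135.0, 26.2, 49.2])]
cassette [(0.83, [268.7, 307.0, 25.0, 16.7])]
reagent []
tape_1 [(0.66, [351.1, 187.1, 26.9, 45.9]), (0.64, [248.5, 153.6, 44.0, 36.9])]
top {'fx': 372.4094349605793, 'fy': 372.4094349605793, 'cx': 324.08776479725606, 'cy': 203.180550123479, 'R': array([[-0.02384852, -0.99970386,  0.00484241],
       [-0.96993716,  0.02196445, -0.24236229],
       [ 0.24218415, -0.01047682, -0.97017373]]), 't': array([0.22941827, 0.57872373, 0.79155237])}
agitator [(0.74, [331.6, 184.6, 107.3, 114
[... 477 characters left out ...]
-1.19488118,  0.4685506 , -0.04863034,  1.53248257,  0.02413729,
        1.14092771, -0.08229916]), 'qvel': array([-1.40744009e-03,  1.65069811e-05, -1.16601148e-03,  1.82733288e-03,
       -1.88903427e-04,  7.76708576e-04,  2.01904341e-04]), 'tau': array([ 6.49406174e-04, -5.07835007e+01, -8.00757017e-02, -2.36454874e+01,
       -6.13078871e-02,  3.12836375e-02,  1.10546324e-05]), 'position': array([0.26581598, 0.62051185, 0.22261369]), 'ee_rot': array([2.01002366e-01, 9.79590750e-01, 1.09222587e-04, 7.57261347e-06]), 'ft_force': array([ 1.01626706,  0.33152925, -0.33018642]), 'moment': array([-0.0075953 , -0.00601524,  0.01838325]), 'grasp_force': 0.0, 'gripper_width': 0.08675803832829965}
```

```bash
python3 - <<'E'
import cv2
t=cv2.imread("pics/top0.png")[130:330,190:450]; cv2.imwrite("pics/top0c.png",cv2.resize(t,(780,600),interpolation=cv2.INTER_CUBIC))
t=cv2.imread("pics/scene0.png")[140:360,220:500]; cv2.imwrite("pics/scene0c.png",cv2.resize(t,(763,600),interpolation=cv2.INTER_CUBIC))
E
```

```text
(no output)
```

View pics/top0c.png

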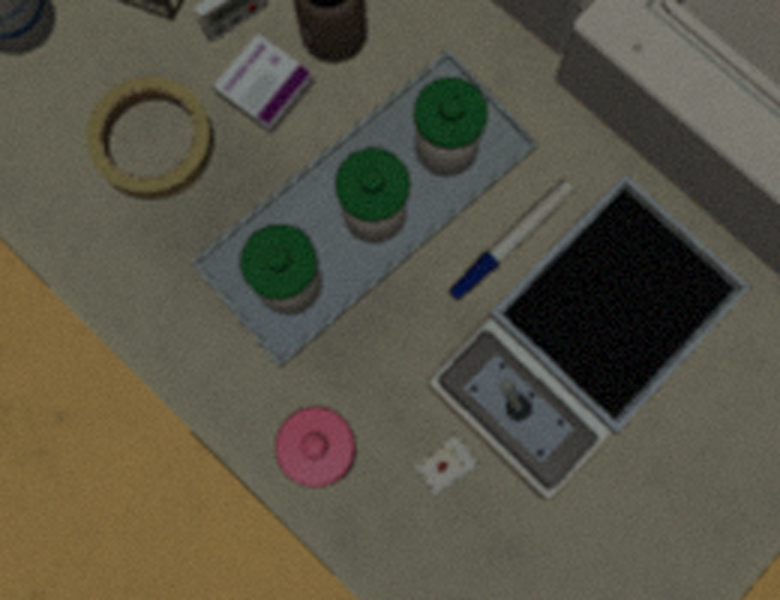

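View pics/scene0c.png

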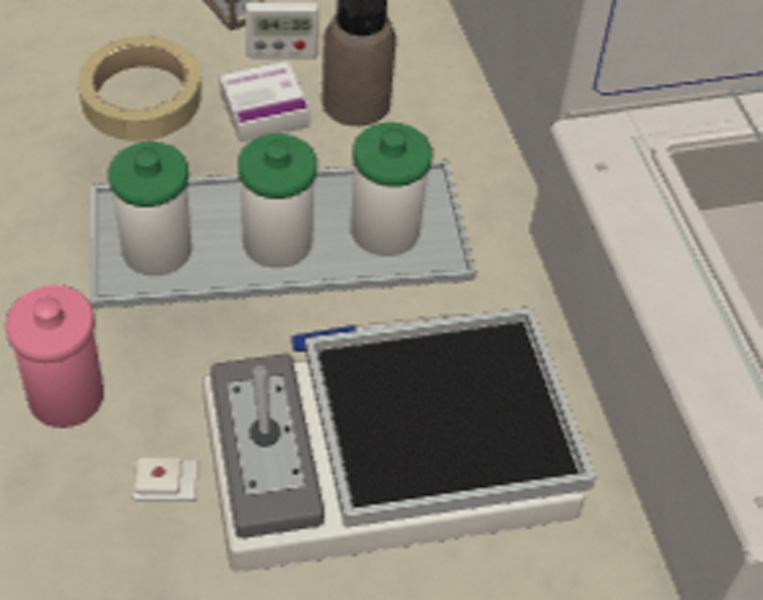

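Top crop: green jars at (280,262), (373,185) and (451,112). The pink jar at (316,446) is the look-alike, so I'll leave it alone: it is the wrong colour and off the tray. The toggle at (515,400) leans up-left (forward), and the platform corners are at (627,180), (747,288), (615,428) and (495,315). The scene crop shows the same layout. Next I fit the poses.

```bash
cat > h.py <<'E'
import numpy as np, cv2
from scipy.optimize import least_squares
from plant import manip, imaging
C={n:imaging.calibration(n) for n in("scene","top")}
def proj(n,X):
    c=C[n]; p=np.atleast_2d(X)@c["R"].T+c["t"]
    return np.c_[c["fx"]*p[:,0]/p[:,2]+c["cx"],c["fy"]*p[:,1]/p[:,2]+c["cy"]]
def box(P): a,b=P.min(0),P.max(0); return np.r_[a,b]
def lids(n,img):
    hsv=cv2.cvtColor(img,cv2.COLOR_BGR2HSV)
    m=cv2.inRange(hsv,(55,110,30),(85,255,255))
    k,_,st,_=cv2.connectedComponentsWithStats(m)
    return [np.r_[s[0]-.5,s[1]-.5,s[0]+s[2]-.5,s[1]+s[3]-.5] for s in st[1:] if s[4]>120]
th=np.linspace(0,6.283,60)
def cyl(x,y,z0): return np.vstack([np.c_[x+.0285*np.cos(th),y+.0285*np.sin(th),0*th+z0+z] for z in(.082,.106)])
def fitjar(boxes,z0,x0=(.6,.0)):
    f=lambda q:np.concatenate([(box(proj(n,cyl(q[0],q[1],z0)))-b)[[0,2,3]] for n,b in boxes.items()])
    r=least_squares(f,x0); return r.x,np.abs(r.fun).max()
E
python3 - <<'E'
from h import *
im={n:cv2.imread(f"pics/{n}0.png") for n in C}
L={n:lids(n,im[n]) for n in C}
S=sorted(L["scene"],key=lambda b:b[0]); T=sorted(L["top"],key=lambda b:b[0]); print(len(S),len(T))
J=[]
for s,t in zip(S,T):
    q,e=fitjar({"scene":s,"top":t},.004); J.append(q); print("jar",q.round(4),e.round(2))
J=np.array(J); d=J[2]-J[0]; print("row dir deg",np.degrees(np.arctan2(d[1],d[0])),np.linalg.norm(d))
loc=np.array([[.065,-.1125,.063],[-.065,-.1125,.063],[-.065,.0425,.063],[.065,.0425,.063]])
loc[:,0]*=1 
top=np.array([[627,180],[747,288],[615,428],[495,315]])/3+[190,130]
sc=np.array([[532,310],[592,480],[350,520],[307,340]])/2.725+[220,140]
def f(q):
    c,s=np.cos(q[2]),np.sin(q[2]); X=loc@np.array([[c,s,0],[-s,c,0],[0,0,1]])+[q[0],q[1],0]
    return np.r_[(proj("top",X)-top).ravel(),(proj("scene",X)-sc).ravel()]
r=least_squares(f,[.5,-.1,.7]); print("agit",r.x,"deg",np.degrees(r.x[2]),r.fun.round(1))
x,y,a=r.x;R=np.array([[np.cos(a),-np.sin(a)],[np.sin(a),np.cos(a)]])
for nm,l in(("platform",(0,-.035)),("slot-",(0,-.072)),("slot+",(0,.002)),("pivot",(0,.08))): print(nm,R@l+[x,y])
p=np.r_[R@[.0183,.08]+[x,y],.103]; print("tip px top crop",(proj("top",p)-[190,130])*3)
E
```

```text
4 4
jar [0.7727 0.4933] 94.3
jar [0.6806 0.3686] 93.33
jar [0.6086 0.2392] 0.92
jar [0.6658 0.1794] 1.26
row dir deg -122.86329334182395 0.30246887241006987
agit [0.49329077 0.07356501 0.77124301] deg 44.188969577517646 [-0.1 -1.8  2.1  0.2  1.3  2.3 -1.1 -0.5 -0.  -1.   1.7 -0.1 -1.9 -0.5
 -0.9 -0.3]
platform [0.51768672 0.04846844]
slot- [0.54347672 0.02193778]
slot+ [0.49189672 0.0749991 ]
pivot [0.43752861 0.13092859]
tip px top crop [[507.83861073 387.02069349]]
```

```bash
python3 - <<'E'
from h import *
im={n:cv2.imread(f"pics/{n}0.png") for n in C}
L={n:lids(n,im[n]) for n in C}
J=[]
for s in L["scene"]:
  for t in L["top"]:
    q,e=fitjar({"scene":s,"top":t},.004)
    if e<4: J.append(q); print("jar",q.round(4),e.round(2))
J=np.array(sorted(J,key=lambda q:q[0])); d=J[-1]-J[0]; print("row dir deg",np.degrees(np.arctan2(d[1],d[0])),np.linalg.norm(d))
from scipy.spatial.transform import Rotation as Q
s=manip.sense(); y=Q.from_quat(s["ee_rot"]).as_matrix()[:,1]; print("tool y",np.degrees(np.arctan2(y[1],y[0])), s["position"])
E
```

```text
jar [0.6658 0.1794] 1.26
jar [0.6086 0.2392] 0.92
jar [0.5519 0.3091] 1.56
row dir deg -48.68415163098008 0.1726042153532933
tool y 66.80883813947733 [0.26581598 0.62051185 0.22261369]
```

```bash
python3 -m handwheel '[{"xyz":[20,-45,0],"delta_rot":[0,0,-2],"gripper":-1},{"xyz":[34,-90,0],"delta_rot":[0,0,-4],"gripper":-1},{"xyz":[51,-135,0],"delta_rot":[0,0,-7],"gripper":-1},{"xyz":[68,-180,0],"delta_rot":[0,0,-10],"gripper":-1},{"xyz":[85,-225,0],"delta_rot":[0,0,-13],"gripper":-1},{"xyz":[102,-270,0],"delta_rot":[0,0,-16],"gripper":-1},{"xyz":[119,-315,0],"delta_rot":[0,0,-19],"gripper":-1},{"xyz":[136,-360,0],"delta_rot":[0,0,-22],"gripper":-1},{"xyz":[153,-405,0],"delta_rot":[0,0,-23],"gripper":-1},{"xyz":[162,-450,0],"delta_rot":[0,0,-23],"gripper":-1},{"xyz":[170,-475,0],"delta_rot":[0,0,-23],"gripper":-1},{"xyz":[172,-490,0],"delta_rot":[0,0,-23],"gripper":-1},{"xyz":[172,-490,0],"delta_rot":[0,0,-23],"gripper":-1},{"xyz":[172,-490,0],"delta_rot":[0,0,-23],"gripper":-1}]'
```

```text
clock: 2.3
position: [0.4377, 0.1312, 0.2228]
ee_rot: [0.392, 0.92, 0.0, -0.0]
ft_force: [-0.6, 0.2, 0.7]
gripper_width: 0.0874
grasp_force: 0.0
```

```bash
python3 -m handwheel '[{"xyz":[11,10,-45],"delta_rot":[0,0,0],"gripper":-1},{"xyz":[11,10,-90],"delta_rot":[0,0,0],"gripper":-1},{"xyz":[11,10,-120],"delta_rot":[0,0,0],"gripper":-1},{"xyz":[11,10,-135],"delta_rot":[0,0,0],"gripper":-1},{"xyz":[11,10,-135],"delta_rot":[0,0,0],"gripper":-0.5},{"xyz":[11,10,-135],"delta_rot":[0,0,0],"gripper":-0.2},{"xyz":[11,10,-135],"delta_rot":[0,0,0],"gripper":0.1},{"xyz":[11,10,-135],"delta_rot":[0,0,0],"gripper":0.3},{"xyz":[11,10,-135],"delta_rot":[0,0,0],"gripper":0.4},{"xyz":[11,10,-135],"delta_rot":[0,0,0],"gripper":0.4},{"xyz":[11,10,-135],"delta_rot":[0,0,0],"gripper":0.4}]'
python3 - <<'E'
from h import *
for n,(a,b) in {"top":((330,240),(400,300)),"scene":((280,230),(380,330))}.items():
    i=imaging.snapshot(n); cv2.imwrite(f"pics/{n}1.png",i)
a=cv2.imread("pics/top1.png")[190:310,310:430];b=cv2.imread("pics/scene1.png")[220:340,270:390]
cv2.imwrite("pics/c1.png",cv2.resize(np.hstack([a,b]),None,fx=3.3,fy=3.3,interpolation=2))
E
```

```text
clock: 3.4
position: [0.4489, 0.1405, 0.0879]
ee_rot: [0.392, 0.92, 0.0, 0.0]
ft_force: [0.8, -0.3, -0.1]
gripper_width: 0.039
grasp_force: 0.0
```

View pics/c1.png

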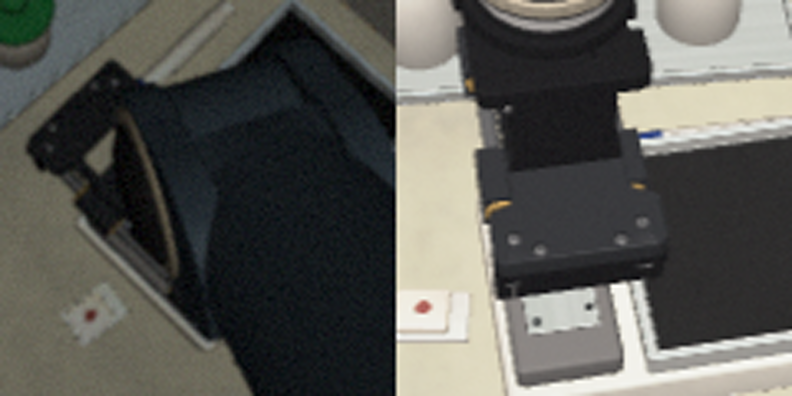

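The gripper straddles the console at the right place, but its body hides the lever. I'll let the fingers finish narrowing.

```bash
python3 -m handwheel '[{"xyz":[0,0,0],"delta_rot":[0,0,0],"gripper":0.4},{"xyz":[0,0,0],"delta_rot":[0,0,0],"gripper":0.4},{"xyz":[0,0,0],"delta_rot":[0,0,0],"gripper":0.4}]'
```

```text
clock: 3.8
position: [0.4488, 0.1405, 0.0875]
ee_rot: [0.392, 0.92, 0.0, -0.0]
ft_force: [0.0, -0.6, -0.8]
gripper_width: 0.0266
grasp_force: 0.0
```

```bash
python3 -m handwheel '[{"xyz":[-2,-2,0],"delta_rot":[0,0,0],"gripper":0.4},{"xyz":[-4,-3,0],"delta_rot":[0,0,0],"gripper":0.4},{"xyz":[-5,-5,0],"delta_rot":[0,0,0],"gripper":0.4},{"xyz":[-7,-7,0],"delta_rot":[0,0,0],"gripper":0.4},{"xyz":[-9,-8,0],"delta_rot":[0,0,0],"gripper":0.4},{"xyz":[-11,-10,0],"delta_rot":[0,0,0],"gripper":0.4},{"xyz":[-13,-12,0],"delta_rot":[0,0,0],"gripper":0.4},{"xyz":[-13,-12,0],"delta_rot":[0,0,0],"gripper":0.4},{"xyz":[-11,-10,0],"delta_rot":[0,0,0],"gripper":0.1},{"xyz":[-11,-10,0],"delta_rot":[0,0,0],"gripper":-0.2},{"xyz":[-11,-10,50],"delta_rot":[0,0,0],"gripper":-0.2},{"xyz":[-11,-10,100],"delta_rot":[0,0,0],"gripper":-1},{"xyz":[30,30,140],"delta_rot":[0,0,0],"gripper":-1},{"xyz":[75,75,140],"delta_rot":[0,0,0],"gripper":-1},{"xyz":[105,105,140],"delta_rot":[0,0,0],"gripper":-1},{"xyz":[135,135,140],"delta_rot":[0,0,0],"gripper":-1},{"xyz":[135,135,140],"delta_rot":[0,0,0],"gripper":-1}]'
python3 - <<'E'
from h import *
for n in("top","scene"):
    i=imaging.snapshot(n); cv2.imwrite(f"pics/{n}2.png",i)
a=cv2.imread("pics/top2.png")[190:310,310:430];b=cv2.imread("pics/scene2.png")[220:340,270:390]
cv2.imwrite("pics/c2.png",cv2.resize(np.hstack([a,b]),None,fx=3.3,fy=3.3,interpolation=2))
x,y,a=.4933,.0736,.7712
for ang in(.4,0,-.4):
    l=np.array([.047*np.sin(ang),.08]);p=np.r_[[[np.cos(a),-np.sin(a)],[np.sin(a),np.cos(a)]]@l+[x,y],.06+.047*np.cos(ang)]
    print(ang,(proj("top",p)-[310,190])*3.3,(proj("scene",p)-[150,220])*3.3)
E
```

```text
clock: 5.5
position: [0.5859, 0.2804, 0.2268]
ee_rot: [0.39, 0.921, 0.001, 0.0]
ft_force: [-1.0, 0.3, -0.7]
gripper_width: 0.0848
grasp_force: 0.0
0.4 [[162.60506443 227.65904571]] [[544.8616252  186.71306749]]
0 [[183.87277616 247.11863598]] [[550.70691286 213.4273706 ]]
-0.4 [[204.00078838 267.66635787]] [[556.85646052 249.29220002]]
```

View pics/c2.png

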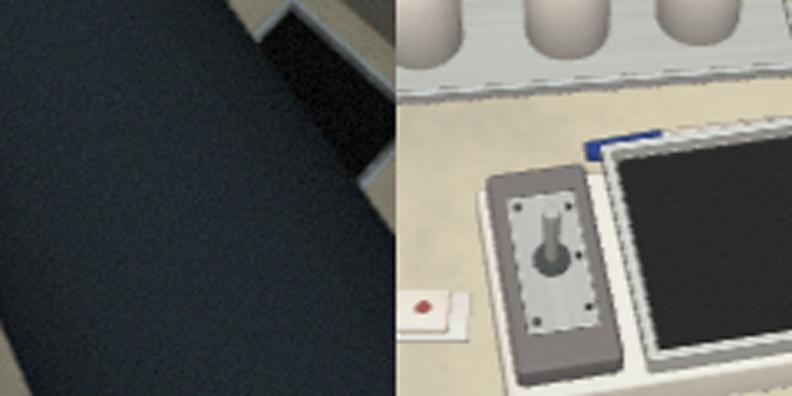

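The lever tip is at crop (552,212), which matches the predicted 0 rad position (551,213), so the toggle is off. Next is the middle jar.

```bash
cat > w.py <<'E'
from h import *
F=[]
for _ in range(10): imaging.snapshot("top"); s=manip.sense(); F.append(np.r_[s["ft_force"],s["tau"][1],s["tau"][3]])
F=np.array(F); print(F.mean(0).round(2),F.std(0).round(2),s["position"].round(4),s["gripper_width"],s["clock"])
E
python3 -m handwheel '[{"xyz":[12,-20,-20],"delta_rot":[0,0,0],"gripper":-1},{"xyz":[23,-41,-40],"delta_rot":[0,0,0],"gripper":-1},{"xyz":[23,-41,-80],"delta_rot":[0,0,0],"gripper":-1},{"xyz":[23,-41,-110],"delta_rot":[0,0,0],"gripper":-1},{"xyz":[23,-41,-135],"delta_rot":[0,0,0],"gripper":-1},{"xyz":[23,-41,-147],"delta_rot":[0,0,0],"gripper":-1},{"xyz":[23,-41,-147],"delta_rot":[0,0,0],"gripper":-1}]'; python3 w.py
python3 -m handwheel '[{"xyz":[0,0,0],"delta_rot":[0,0,0],"gripper":1},{"xyz":[0,0,0],"delta_rot":[0,0,0],"gripper":1},{"xyz":[0,0,0],"delta_rot":[0,0,0],"gripper":1},{"xyz":[0,0,0],"delta_rot":[0,0,0],"gripper":1},{"xyz":[0,0,0],"delta_rot":[0,0,0],"gripper":1},{"xyz":[0,0,0],"delta_rot":[0,0,0],"gripper":1},{"xyz":[0,0,0],"delta_rot":[0,0,0],"gripper":1},{"xyz":[0,0,5],"delta_rot":[0,0,0],"gripper":1},{"xyz":[0,0,15],"delta_rot":[0,0,0],"gripper":1},{"xyz":[0,0,20],"delta_rot":[0,0,0],"gripper":1},{"xyz":[0,0,20],"delta_rot":[0,0,0],"gripper":1}]';python3 w.py
```

```text
clock: 6.3
position: [0.6053, 0.2334, 0.0791]
ee_rot: [0.393, 0.92, -0.001, -0.001]
ft_force: [-0.5, 0.8, -0.9]
gripper_width: 0.0872
grasp_force: 0.0
[  0.15   0.07   0.15 -50.71 -19.03] [0.31 0.19 0.27 0.58 0.33] [0.607  0.2346 0.0811] 0.08689474208479908 6.8
clock: 7.9
position: [0.6076, 0.2347, 0.102]
ee_rot: [0.392, 0.92, 0.001, 0.001]
ft_force: [1.0, 0.0, -0.9]
gripper_width: 0.0563
grasp_force: 30.0
[ -0.23   0.25  -1.35 -51.59 -20.41] [0.38 0.38 0.48 0.15 0.11] [0.6067 0.2344 0.1004] 0.056220747716469024 8.4
```

Middle jar weighs about 1.5 N, so it is empty. I'll put it back and weigh the near-left one.

```bash

python3 -m handwheel '[{"xyz":[0,0,-10],"delta_rot":[0,0,0],"gripper":1},{"xyz":[0,0,-15],"delta_rot":[0,0,0],"gripper":1},{"xyz":[0,0,-18],"delta_rot":[0,0,0],"gripper":1},{"xyz":[0,0,-20],"delta_rot":[0,0,0],"gripper":1},{"xyz":[0,0,-20],"delta_rot":[0,0,0],"gripper":1},{"xyz":[0,0,-20],"delta_rot":[0,0,0],"gripper":0},{"xyz":[0,0,-20],"delta_rot":[0,0,0],"gripper":-1},{"xyz":[0,0,-20],"delta_rot":[0,0,0],"gripper":-1},{"xyz":[0,0,-20],"delta_rot":[0,0,0],"gripper":-1},{"xyz":[0,0,-20],"delta_rot":[0,0,0],"gripper":-1},{"xyz":[0,0,-20],"delta_rot":[0,0,0],"gripper":-1},{"xyz":[0,0,20],"delta_rot":[0,0,0],"gripper":-1},{"xyz":[0,0,60],"delta_rot":[0,0,0],"gripper":-1},{"xyz":[-28,36,70],"delta_rot":[0,0,0],"gripper":-1},{"xyz":[-56,72,60],"delta_rot":[0,0,0],"gripper":-1},{"xyz":[-56,72,20],"delta_rot":[0,0,0],"gripper":-1},{"xyz":[-56,72,-10],"delta_rot":[0,0,0],"gripper":-1},{"xyz":[-56,72,-20],"delta_rot":[0,0,0],"gripper":-1},{"xyz":[-56,72,-20],"delta_rot":[0,0,0],"gripper":-1}]';
python3 w.py
python3 -m handwheel '[{"xyz":[0,0,0],"delta_rot":[0,0,0],"gripper":1},{"xyz":[0,0,0],"delta_rot":[0,0,0],"gripper":1},{"xyz":[0,0,0],"delta_rot":[0,0,0],"gripper":1},{"xyz":[0,0,0],"delta_rot":[0,0,0],"gripper":1},{"xyz":[0,0,0],"delta_rot":[0,0,0],"gripper":1},{"xyz":[0,0,0],"delta_rot":[0,0,0],"gripper":1},{"xyz":[0,0,0],"delta_rot":[0,0,0],"gripper":1},{"xyz":[0,0,5],"delta_rot":[0,0,0],"gripper":1},{"xyz":[0,0,15],"delta_rot":[0,0,0],"gripper":1},{"xyz":[0,0,20],"delta_rot":[0,0,0],"gripper":1},{"xyz":[0,0,20],"delta_rot":[0,0,0],"gripper":1}]';python3 w.py
```

```text
clock: 10.3
position: [0.5501, 0.3057, 0.0793]
ee_rot: [0.392, 0.92, -0.001, -0.001]
ft_force: [0.8, -0.9, -0.5]
gripper_width: 0.0872
grasp_force: 0.0
[-1.500e-01 -4.000e-02 -4.000e-02 -4.895e+01 -1.869e+01] [0.66 0.43 0.56 0.56 0.33] [0.551  0.3066 0.0811] 0.08701949935011986 10.8
clock: 11.9
position: [0.5515, 0.3068, 0.1018]
ee_rot: [0.392, 0.92, 0.001, 0.001]
ft_force: [0.1, 0.6, -3.7]
gripper_width: 0.0562
grasp_force: 30.0
[ -0.35   0.16  -3.69 -51.38 -20.98] [0.55 0.53 0.41 0.15 0.11] [0.5507 0.3064 0.1003] 0.056459272076476635 12.4
```

Near-left jar weighs about 3.65 N, so it is filled. Carrying it to the far platform slot.

```bash

python3 -m handwheel '[{"xyz":[0,0,20],"delta_rot":[0,0,0],"gripper":1},{"xyz":[0,0,55],"delta_rot":[0,0,0],"gripper":1},{"xyz":[0,0,90],"delta_rot":[0,0,0],"gripper":1},{"xyz":[0,-10,120],"delta_rot":[0,0,0],"gripper":1},{"xyz":[0,-30,130],"delta_rot":[0,0,0],"gripper":1},{"xyz":[-1,-60,130],"delta_rot":[0,0,0],"gripper":1},{"xyz":[-2,-95,130],"delta_rot":[0,0,0],"gripper":1},{"xyz":[-3,-130,130],"delta_rot":[0,0,0],"gripper":1},{"xyz":[-4,-165,130],"delta_rot":[0,0,0],"gripper":1},{"xyz":[-5,-200,130],"delta_rot":[0,0,0],"gripper":1},{"xyz":[-6,-235,130],"delta_rot":[0,0,0],"gripper":1},{"xyz":[-7,-260,125],"delta_rot":[0,0,0],"gripper":1},{"xyz":[-7,-277,110],"delta_rot":[0,0,0],"gripper":1},{"xyz":[-7,-284,85],"delta_rot":[0,0,0],"gripper":1},{"xyz":[-7,-284,60],"delta_rot":[0,0,0],"gripper":1},{"xyz":[-7,-284,45],"delta_rot":[0,0,0],"gripper":1},{"xyz":[-7,-284,38],"delta_rot":[0,0,0],"gripper":1},{"xyz":[-7,-284,38],"delta_rot":[0,0,0],"gripper":1},{"xyz":[-7,-284,38],"delta_rot":[0,0,0],"gripper":1}]'
python3 - <<'E'
from h import *
a=imaging.snapshot("scene");cv2.imwrite("pics/c3.png",cv2.resize(a[120:360,240:480],None,fx=2.5,fy=2.5,interpolation=2)); s=manip.sense();print(s["position"],s["ft_force"])
E
```

```text
clock: 14.3
position: [0.544, 0.022, 0.139]
ee_rot: [0.392, 0.92, 0.0, 0.0]
ft_force: [0.0, -0.8, -3.3]
gripper_width: 0.0561
grasp_force: 30.0
[0.54437765 0.02221903 0.13936979] [-0.17020506 -0.71428618 -3.43730524]
```

View pics/c3.png

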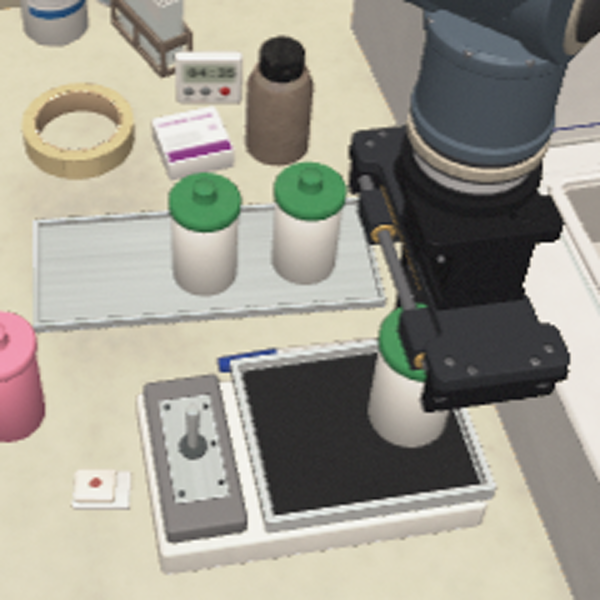

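The filled jar hangs upright just over the right half of the mat, with its base at crop (407,435). The middle and far jars are on the tray at (205,235) and (308,225). I'll lower it gently.

```bash

python3 -m handwheel '[{"xyz":[0,0,-3],"delta_rot":[0,0,0],"gripper":1},{"xyz":[0,0,-5],"delta_rot":[0,0,0],"gripper":1},{"xyz":[0,0,-6],"delta_rot":[0,0,0],"gripper":1},{"xyz":[0,0,-6],"delta_rot":[0,0,0],"gripper":1},{"xyz":[0,0,-6],"delta_rot":[0,0,0],"gripper":1}]'; python3 w.py
```

```text
clock: 14.85
position: [0.5438, 0.0225, 0.1326]
ee_rot: [0.392, 0.92, 0.0, 0.0]
ft_force: [0.3, -1.2, -4.7]
gripper_width: 0.0562
grasp_force: 30.0
[ 1.000e-02  1.400e-01 -3.910e+00 -4.092e+01 -2.053e+01] [0.47 0.62 0.46 0.   0.  ] [0.5438 0.0224 0.1326] 0.05606892820665276 15.35
```

Still carrying the full weight, so I step lower.

```bash

python3 -m handwheel '[{"xyz":[0,0,-0.5],"delta_rot":[0,0,0],"gripper":1},{"xyz":[0,0,-1],"delta_rot":[0,0,0],"gripper":1},{"xyz":[0,0,-1],"delta_rot":[0,0,0],"gripper":1},{"xyz":[0,0,-1],"delta_rot":[0,0,0],"gripper":1}]'
python3 -m handwheel '[{"xyz":[0,0,-0.5],"delta_rot":[0,0,0],"gripper":1},{"xyz":[0,0,-1],"delta_rot":[0,0,0],"gripper":1},{"xyz":[0,0,-1],"delta_rot":[0,0,0],"gripper":1},{"xyz":[0,0,-1],"delta_rot":[0,0,0],"gripper":1}]'
```

```text
clock: 15.75
position: [0.544, 0.0224, 0.1324]
ee_rot: [0.392, 0.92, 0.0, 0.0]
ft_force: [-1.8, -0.0, 6.3]
gripper_width: 0.056
grasp_force: 30.0
clock: 16.15
position: [0.5441, 0.0224, 0.1324]
ee_rot: [0.392, 0.92, 0.0, 0.0]
ft_force: [-4.0, -0.7, 11.8]
gripper_width: 0.0561
grasp_force: 30.0
```

```bash

python3 -m handwheel '[{"xyz":[0,0,1],"delta_rot":[0,0,0],"gripper":0},{"xyz":[0,0,1],"delta_rot":[0,0,0],"gripper":-1},{"xyz":[0,0,1],"delta_rot":[0,0,0],"gripper":-1},{"xyz":[0,0,1],"delta_rot":[0,0,0],"gripper":-1},{"xyz":[0,0,1],"delta_rot":[0,0,0],"gripper":-1},{"xyz":[0,0,1],"delta_rot":[0,0,0],"gripper":-1},{"xyz":[0,0,30],"delta_rot":[0,0,0],"gripper":-1},{"xyz":[0,0,70],"delta_rot":[0,0,0],"gripper":-1},{"xyz":[0,0,90],"delta_rot":[0,0,0],"gripper":-1},{"xyz":[25,32,90],"delta_rot":[0,0,0],"gripper":-1},{"xyz":[50,64,90],"delta_rot":[0,0,0],"gripper":-1},{"xyz":[75,96,80],"delta_rot":[0,0,0],"gripper":-1},{"xyz":[100,128,70],"delta_rot":[0,0,0],"gripper":-1},{"xyz":[121,155,60],"delta_rot":[0,0,0],"gripper":-1},{"xyz":[121,155,30],"delta_rot":[0,0,0],"gripper":-1},{"xyz":[121,155,-10],"delta_rot":[0,0,0],"gripper":-1},{"xyz":[121,155,-40],"delta_rot":[0,0,0],"gripper":-1},{"xyz":[121,155,-50],"delta_rot":[0,0,0],"gripper":-1},{"xyz":[121,155,-50],"delta_rot":[0,0,0],"gripper":-1}]';
python3 w.py
python3 -m handwheel '[{"xyz":[0,0,0],"delta_rot":[0,0,0],"gripper":1},{"xyz":[0,0,0],"delta_rot":[0,0,0],"gripper":1},{"xyz":[0,0,0],"delta_rot":[0,0,0],"gripper":1},{"xyz":[0,0,0],"delta_rot":[0,0,0],"gripper":1},{"xyz":[0,0,0],"delta_rot":[0,0,0],"gripper":1},{"xyz":[0,0,0],"delta_rot":[0,0,0],"gripper":1},{"xyz":[0,0,0],"delta_rot":[0,0,0],"gripper":1},{"xyz":[0,0,5],"delta_rot":[0,0,0],"gripper":1},{"xyz":[0,0,15],"delta_rot":[0,0,0],"gripper":1},{"xyz":[0,0,20],"delta_rot":[0,0,0],"gripper":1},{"xyz":[0,0,20],"delta_rot":[0,0,0],"gripper":1}]';python3 w.py
```

```text
clock: 18.05
position: [0.6639, 0.1773, 0.079]
ee_rot: [0.392, 0.92, -0.001, -0.001]
ft_force: [0.1, -0.9, 0.9]
gripper_width: 0.0869
grasp_force: 0.0
[-1.500e-01 -2.000e-02  1.400e-01 -5.378e+01 -1.967e+01] [0.38 0.45 0.61 0.72 0.38] [0.665  0.1776 0.0812] 0.08705152756249346 18.55
clock: 19.65
position: [0.6657, 0.1777, 0.1019]
ee_rot: [0.392, 0.92, 0.001, 0.001]
ft_force: [0.4, -0.4, -3.8]
gripper_width: 0.0564
grasp_force: 30.0
[-5.000e-02  1.500e-01 -3.470e+00 -5.641e+01 -2.184e+01] [0.4  0.34 0.48 0.17 0.12] [0.6647 0.1775 0.1004] 0.05621406228599555 20.15
```

Far jar weighs about 3.6 N, so it is filled too. Carrying it to the console-side slot.

```bash

python3 -m handwheel '[{"xyz":[0,0,20],"delta_rot":[0,0,0],"gripper":1},{"xyz":[0,0,55],"delta_rot":[0,0,0],"gripper":1},{"xyz":[0,0,90],"delta_rot":[0,0,0],"gripper":1},{"xyz":[0,0,125],"delta_rot":[0,0,0],"gripper":1},{"xyz":[-10,-6,145],"delta_rot":[0,0,0],"gripper":1},{"xyz":[-30,-18,150],"delta_rot":[0,0,0],"gripper":1},{"xyz":[-60,-36,150],"delta_rot":[0,0,0],"gripper":1},{"xyz":[-90,-54,150],"delta_rot":[0,0,0],"gripper":1},{"xyz":[-120,-72,150],"delta_rot":[0,0,0],"gripper":1},{"xyz":[-148,-88,150],"delta_rot":[0,0,0],"gripper":1},{"xyz":[-165,-99,145],"delta_rot":[0,0,0],"gripper":1},{"xyz":[-173,-103,125],"delta_rot":[0,0,0],"gripper":1},{"xyz":[-173,-103,95],"delta_rot":[0,0,0],"gripper":1},{"xyz":[-173,-103,65],"delta_rot":[0,0,0],"gripper":1},{"xyz":[-173,-103,48],"delta_rot":[0,0,0],"gripper":1},{"xyz":[-173,-103,38],"delta_rot":[0,0,0],"gripper":1},{"xyz":[-173,-103,35],"delta_rot":[0,0,0],"gripper":1},{"xyz":[-173,-103,33],"delta_rot":[0,0,0],"gripper":1},{"xyz":[-173,-103,33],"delta_rot":[0,0,0],"gripper":1}]'
python3 -m handwheel '[{"xyz":[0,0,-0.5],"delta_rot":[0,0,0],"gripper":1},{"xyz":[0,0,-1],"delta_rot":[0,0,0],"gripper":1},{"xyz":[0,0,-1.5],"delta_rot":[0,0,0],"gripper":1},{"xyz":[0,0,-2],"delta_rot":[0,0,0],"gripper":1},{"xyz":[0,0,-2],"delta_rot":[0,0,0],"gripper":1}]'
```

```text
clock: 22.05
position: [0.4924, 0.0746, 0.1343]
ee_rot: [0.392, 0.92, 0.001, 0.001]
ft_force: [-0.5, -0.2, -2.6]
gripper_width: 0.056
grasp_force: 30.0
clock: 22.55
position: [0.4923, 0.0744, 0.1324]
ee_rot: [0.392, 0.92, 0.0, 0.0]
ft_force: [-2.2, -0.6, 3.7]
gripper_width: 0.0562
grasp_force: 30.0
```

Seated. I release, raise and back away, then check.

```bash

python3 -m handwheel '[{"xyz":[0,0,0],"delta_rot":[0,0,0],"gripper":0},{"xyz":[0,0,0],"delta_rot":[0,0,0],"gripper":-1},{"xyz":[0,0,0],"delta_rot":[0,0,0],"gripper":-1},{"xyz":[0,0,0],"delta_rot":[0,0,0],"gripper":-1},{"xyz":[0,0,0],"delta_rot":[0,0,0],"gripper":-1},{"xyz":[0,0,0],"delta_rot":[0,0,0],"gripper":-1},{"xyz":[0,0,30],"delta_rot":[0,0,0],"gripper":-1},{"xyz":[0,0,70],"delta_rot":[0,0,0],"gripper":-1},{"xyz":[0,0,110],"delta_rot":[0,0,0],"gripper":-1},{"xyz":[-10,45,120],"delta_rot":[0,0,0],"gripper":-1},{"xyz":[-10,90,120],"delta_rot":[0,0,0],"gripper":-1},{"xyz":[-10,135,120],"delta_rot":[0,0,0],"gripper":-1},{"xyz":[-10,180,120],"delta_rot":[0,0,0],"gripper":-1},{"xyz":[-10,225,120],"delta_rot":[0,0,0],"gripper":-1},{"xyz":[-10,270,120],"delta_rot":[0,0,0],"gripper":-1},{"xyz":[-10,315,120],"delta_rot":[0,0,0],"gripper":-1},{"xyz":[-10,345,120],"delta_rot":[0,0,0],"gripper":-1},{"xyz":[-10,345,120],"delta_rot":[0,0,0],"gripper":-1},{"xyz":[-10,345,120],"delta_rot":[0,0,0],"gripper":-1}]'
python3 - <<'E'
from h import *
b=imaging.snapshot("top")[130:310,250:450];a=imaging.snapshot("scene")[150:330,260:460]
cv2.imwrite("pics/c4.png",cv2.resize(np.hstack([a,b]),None,fx=2,fy=2,interpolation=2)); s=manip.sense();print(s["position"],s["ft_force"],s["clock"])
E
```

```text
clock: 24.45
position: [0.4815, 0.4195, 0.2508]
ee_rot: [0.392, 0.92, -0.001, 0.0]
ft_force: [0.3, -0.4, -1.0]
gripper_width: 0.0871
grasp_force: 0.0
[0.48245243 0.4177175  0.25147001] [ 0.87573245 -0.11577569  0.09071238] 24.55
```

View pics/c4.png

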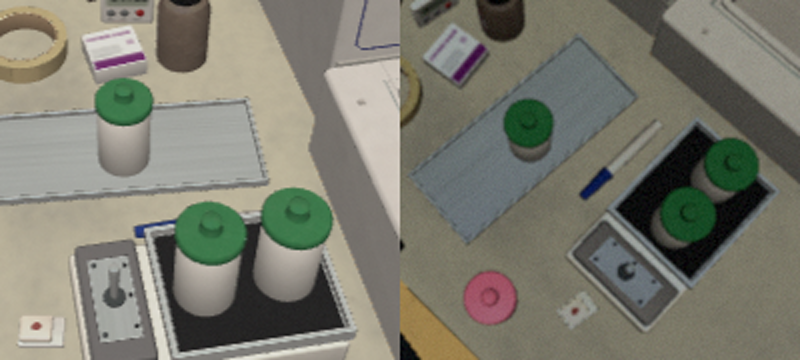

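The two filled jars stand upright inside the lips, at (208,260) and (293,245) in the scene half of the crop. The empty jar is on the tray at (124,125). The toggle is upright at (113,285), and the bystanders have not moved.

```bash
python3 -c "
from plant import manip
print(manip.sign_off())"
```

```text
the job is handed in; nothing more can be done
None
```

The job is handed in at about 24.6 s: the toggle is off, both filled jars (about 3.6 N each) stand on the platform, and the empty one (about 1.5 N) is back on the tray; sign-off gave no verdict.

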